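# Find the die case that rattles and hold it out over the parts tray

## Robot

A 7-joint arm with a two-finger parallel gripper is mounted at the origin on a cart in front of the work surface, level with it; the furniture and walls round the work are solid. World frame = base frame: x ahead of the robot, y to its left, z up, the work surface at z = 0. Lengths are in m, angles in degrees, forces in N, time in s.
With the tool pointing down it reaches from about 0.4 to 0.875 m from the base axis. Payload 6.5 kg.
Tool frame: the origin (TCP) lies between the finger pads; the fingertips stand 14 mm ahead of it and the grasp point (between the pads) lies 5 mm behind it; x points along the fingers, z is the direction in which the jaws open and shut, and the axes are right-handed (so a half turn about x gives the same grasp; the last joint's range is limited). The gripper opens to 88 mm and grips with 3 to 60 N. Pads are 18 mm wide; open, the fingers measure 123 mm over their backs; the gripper's body (75 mm by 187 mm) begins 45 mm behind the grasp point.
Start: joints at [-78.449, 30.733, -0.252, 88.115, 0.149, 61.152, -4.079], TCP at [0.172, 0.627, 0.253] pointing down, gripper open.
Joint ranges: [-154.64, 154.64], [-21.42, 123.67], [-72.66, 72.17], [13.99, 137.28], [-74.86, 254.86], [10.95, 109.41], [-158.01, 158.01]. Speed limits (degrees/s): [136.94, 136.94, 180, 180, 180, 180, 180].

## Interface

Orientations are given as [roll, pitch, yaw] about the fixed x, y, z axes, in that order (R = Rz(yaw) Ry(pitch) Rx(roll)).
In Python, from plant import get_state, get_image, get_calibration, finish_job gives the robot as it stands.
- The arm moves only by the shell command python3 -m jog 'ROWS' [FORCE]. ROWS is JSON, a list of rows, each an object of numbers: "x", "y", "z": the shift along the tool's x, y, z in cm; "wx", "wy", "wz": the turn, a rotation vector about the tool's x, y, z in rad; "fingers": the opening, from 0 (shut) to 1 (fully open). A call has 1 to 20 rows; each row is the pose to reach, as a shift and turn from the pose commanded when the call began, along the tool's axes at that moment; what a row does not reach only later rows make up. A row lasts 1/10 s, in which the tool goes at most 50 mm and 8.59 degrees, less where a joint would pass 70% of its speed; a pose out of reach is approached as far as the arm can. A call with a gripper value outside its range is refused whole. The fingers move at their own pace and stop on an object; FORCE is the grip in N (left out, the last holds). Time passes only in rows, so rows that repeat a pose let the fingers close. It gives the time, the measured TCP pose, the force and the opening at its end, in the units of the state.
- get_state(): the state, without advancing time (a new reading comes with each control period).
- get_image(name): name is "scene" or "top" or "wrist"; returns (picture, depth): 420x560x3 uint8, red, green, blue; 420x560 float32, m along the optical axis (not along the pixel's ray), 0 where there is no reading.
- get_calibration(name): a dict with "intrinsics" (3x3 intrinsics, pixels), "k1" (the pictures are not rectified: a ray, as slopes to the right and down, at radius r is drawn at 1 + k1 r^2 times it, then the intrinsics apply), "extrinsics" (4x4, takes a point from camera to world coordinates). Camera axes: x right, y up, looking along -z (the intrinsics and any distortion apply to the point x, -y, -z); pixel columns grow to the right and rows downward; lengths in m; the calibration is good to about 2 mm. A picture is of the moment at which its call begins: read the wrist's pose just before it. get_calibration takes no time and is no camera call; for the wrist camera it gives the pose at the moment of the call.
- finish_job(): hands the job in, once; it reports no verdict.
The state is a dict: "time_s": time; "joint_positions": joint angles; "joint_velocities": joint speeds; "joint_torque": joint torques, N m; "tcp_pos": TCP position; "tcp_rot": TCP orientation; "force": force on the tool from outside, world axes, zero at the start; "moment": the same for the moment, N m; "gripper_width": opening from 0.0 (shut) to 1.0 (fully open).
Only numpy, scipy, OpenCV 4.12 (cv2) and the standard library are available. Lean on these libraries where they do the work, as an engineer would, in place of code of your own. Each camera call takes 0.05 s, during which the arm holds its last target. There are 200 camera calls.

## Task

The three closed cases in the slotted rack hold dies for the lever press, packed in foam; in one of them a die has come out of its foam and rattles when you shake the case along its length, the other two are quiet. Find the rattling case and hold it out over the middle of the parts tray, upright, still and about a hand's breadth (10 cm) above it, so that I can open it there; finish while still holding it. Stand the quiet ones fully home in the rack again, never hold a quiet one over the tray, keep every case from falling over and leave everything else where it is.

Things in the scene. Friction and masses are not known exactly. Their poses are not given: they have to be found in the camera images.
- case_a_center (a point): Centre of the blue-and-grey die case, sealed, opaque, 116 (its x) by 46 (its y) by 66 mm tall (its z). This point is 33 mm above its underside. It stands on a long narrow edge in a rack slot, 44 mm of it above the rack; grip it across its 46 mm thickness. Two latches, 3 mm high, on the top edge 36 mm either side of the middle. 0.2 to 0.6 kg, which is no sure sign.
- case_b_center (a point): Centre of the orange-and-grey die case, sealed, opaque, 116 (its x) by 46 (its y) by 66 mm tall (its z). Otherwise like the blue one. Any of the three, in any slot, may be the one that rattles: in that one a 36 mm, 0.19 kg steel ball die rolls freely, 64 mm along the case's x. The other two are packed tight and never knock.
- case_c_center (a point): Centre of the green-and-grey die case, sealed, opaque, 116 (its x) by 46 (its y) by 66 mm tall (its z). Otherwise like the blue one. Shaken along its x with strokes of 80 to 100 mm (0.3 m/s or more), the loose ball knocks the end walls with jolts of several newtons, and after a stop it lies at the end towards which the case moved: 0.19 kg, 32 mm off the middle, 0.06 Nm about the case's y.
- rack: Slotted beech rack, fixed, 140 mm (x) by 272 mm (y), 30 mm tall; origin at the centre of its underside. Three slots 122 mm (x) by 52 mm (y), 22 mm deep, at y = -96, 0 and +96 mm of its frame, x = 0, their floors 8 mm above the table: 3 mm of play all round a case, with a 3 mm chamfer at the mouth. A seated case's centre is 41 mm above the table.
- tray_center (a point): Centre of the floor of the parts tray: a fixed shallow white tray with a grey flocked floor, 125 mm (x) by 165 mm (y), rim 16 mm above the table; a low divider at y = +42 mm keeps a few small brass discs. The floor is 6 mm above the table.
- pigment_jar: Bystander, to be left alone: pigment jar with white screw lid and pink powder, 40 mm across, 36 mm tall; origin at the centre of its underside.
- resin_bottle: Bystander, to be left alone: small cream squeeze bottle with a yellow collar and a pointed nozzle, 30 mm across, 86 mm tall; origin at the centre of its underside.
- mix_cup: Bystander, to be left alone: small red mixing cup, 41 mm across, 28 mm tall; origin at the centre of its underside.
- marker: Bystander, to be left alone: white marker pen with a blue cap, lying, 131 mm long (along its y), 14 mm thick; origin at its middle, on the surface.
- glue_stick_1: Bystander, to be left alone: cream hot-melt glue stick, lying, 108 mm long (along its y), 11 mm thick; origin at its middle, on the surface.
Things that resemble listed ones, but are neither listed nor needed, are in the scene too. What is shaped like the part that bears case_c_center but purple is not meant.

How it is judged:
By the outcome, as a careful person would: the job done as asked, in the order asked, and still so for the second after the job is handed in, while the arm keeps its last pose, push and grip.
It also fails if it takes over 64 s, if anything falls off the work surface, if the arm or the gripper's body presses on something with over 40 N, if the wrist force passes 120 N, or if a joint passes its speed limit or range.

## Working session

There is one attempt and no reset: what is moved stays moved. The work goes in short steps, Python scripts to look and compute and a shell command to move; the robot and the scene stay as the last step left them, time stands still between calls to the robot, and variables do not carry over. Pictures are saved under pics/ and viewed, on a budget of 10 in all, crops included, one or two more only if the job needs it, and the job is handed in when it is done.

```bash
mkdir -p pics
cat > h.py <<'E'
import numpy as np, cv2
from plant import *
from scipy.spatial.transform import Rotation as R
def snap(n,f):
    c=get_calibration(n); p,d=get_image(n); cv2.imwrite('pics/'+f+'.png',p[:,:,::-1]); np.savez('pics/'+f,p=p,d=d,K=c['intrinsics'],k1=c['k1'],E=c['extrinsics']); return p,d,c
def ray(u,v,K,k1):
    x=(np.asarray(u,float)-K[0][2])/K[0][0]; y=(np.asarray(v,float)-K[1][2])/K[1][1]
    rd=np.hypot(x,y); r=rd.copy() if hasattr(rd,'copy') else rd
    for _ in range(20): r=rd/(1+k1*r*r)
    s=1/(1+k1*r*r); return x*s,y*s
def onplane(u,v,z,c):
    K,k1,E=np.array(c['intrinsics']),c['k1'],np.array(c['extrinsics'])
    x,y=ray(u,v,K,k1); d=np.stack([x,-y,-np.ones_like(x)],-1)@E[:3,:3].T
    o=E[:3,3]; t=(z-o[2])/d[...,2]; return o+t[...,None]*d
def cloud(d,c):
    K,k1,E=np.array(c['intrinsics']),c['k1'],np.array(c['extrinsics'])
    v,u=np.mgrid[:d.shape[0],:d.shape[1]]; x,y=ray(u,v,K,k1)
    P=np.stack([x*d,-y*d,-d],-1)@E[:3,:3].T+E[:3,3]; return P
E
python3 - <<'E'
from h import *
s=get_state(); print(s)
for n in('top','scene'):
    p,d,c=snap(n,n+'0'); print(n,np.round(c['extrinsics'],3).tolist(),c['k1'],(d>0).mean())
E
```

```text
{'time_s': 0.0, 'joint_positions': array([-78.4492789 ,  30.77616217,  -0.25228348,  88.17034774,
         0.1495924 ,  61.15332539,  -4.08063607]), 'joint_velocities': array([ 0.00119079,  0.05706681, -0.10015232, -0.03359345, -0.01658373,
       -0.02544297,  0.04849449]), 'joint_torque': array([-9.46734804e-05, -5.70970273e+01,  9.91095565e-01, -2.51593959e+01,
       -5.61071921e-02,  1.79700303e-02,  1.69854247e-04]), 'tcp_pos': array([0.17187681, 0.62624569, 0.25185689]), 'tcp_rot': array([-174.87444331,   89.90047274, -100.21664553]), 'force': array([-0.44147127, -0.20022332,  0.47633018]), 'moment': array([-0.02888508,  0.00508816, -0.01383647]), 'gripper_width': 1.0015266438274641}
top [[-0.009, 0.998, -0.056, 0.479], [-1.0, -0.008, 0.025, 0.191], [0.024, 0.057, 0.998, 1.515], [0.0, 0.0, 0.0, 1.0]] -0.0724969468609334 0.9961479591836735
scene [[0.709, 0.302, -0.638, -0.526], [-0.705, 0.319, -0.633, -0.884], [0.012, 0.899, 0.439, 0.815], [0.0, 0.0, 0.0, 1.0]] -0.13792254358674894 0.7879124149659864
```

View pics/top0.png

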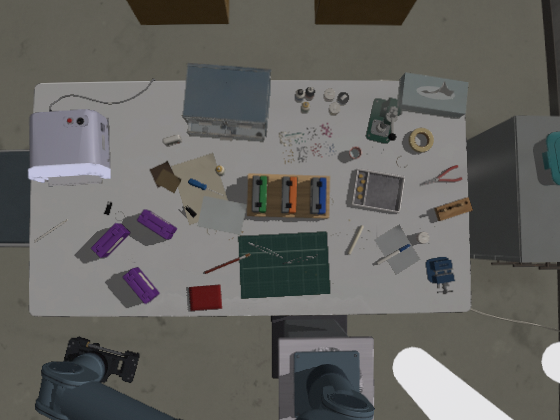

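View pics/scene0.png

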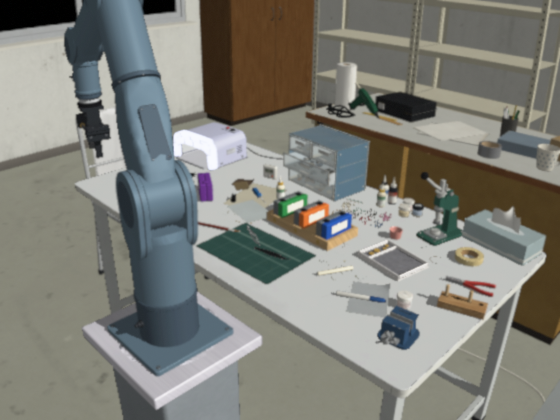

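Top view: the green, orange and blue cases are at about (260,195), (290,195) and (320,195), and the tray is at (378,190). Purple look-alikes are at left. The scene view agrees.

Run:
```python
from h import *
c=get_calibration('top'); z=np.load('pics/top0.npz'); p,d=z['p'],z['d']; P=cloud(d,c)
print('fx',c['intrinsics'][0][0],'table z',np.median(P[215:225,340:346,2]))
roi=np.zeros(d.shape,bool); roi[165:225,240:340]=1
def rect(m,zz,name):
    m=m.astype(np.uint8); n,l,st,ce=cv2.connectedComponentsWithStats(m)
    for i in range(1,n):
        if st[i,4]<60: continue
        vv,uu=np.where(l==i); W=onplane(uu,vv,zz,c)
        r=cv2.minAreaRect(W[:,:2].astype(np.float32)*1000); print(name,st[i].tolist(),np.round(r[0],1),np.round(r[1],1),round(r[2],1),'med z',np.median(P[vv,uu,2]).round(4), 'rgb',p[vv,uu].mean(0).round())
rect(roi&(P[...,2]>.055),.074,'case')
rect(roi&(P[...,2]>.015)&(P[...,2]<.05),.03,'rack')
hs=cv2.cvtColor(p,cv2.COLOR_RGB2HSV); print([hs[195,u].tolist() for u in(260,290,320)])
rt=np.zeros(d.shape,bool); rt[165:215,345:410]=1
rect(rt&(P[...,2]>.009),.016,'tray')
# tall things list
m=((P[...,2]>.04)&(P[...,0]>.1)).astype(np.uint8); m[:, :0]=0
n,l,st,ce=cv2.connectedComponentsWithStats(m)
for i in range(1,n):
    if st[i,4]>15:
        q=P[l==i]; print('tall',ce[i].round(),q[:,:2].min(0).round(3),q[:,:2].max(0).round(3),np.percentile(q[:,2],98).round(3))
cv2.imwrite('pics/z.png',cv2.resize(p[150:240,235:425,::-1],None,fx=4,fy=4,interpolation=cv2.INTER_CUBIC))
```

```text
fx 452.04547256181354 table z 0.0006082064569700174
case [252, 175, 15, 37, 521] [633.8 215.7] [ 44.8 115.9] 89.6 med z 0.0744 rgb [52. 73. 56.]
case [282, 176, 15, 37, 527] [629.9 119.6] [ 45.  116.2] 89.3 med z 0.0743 rgb [96. 66. 50.]
case [310, 177, 17, 37, 529] [627.   26.4] [ 50.8 117. ] 86.2 med z 0.074 rgb [51. 60. 80.]
rack [247, 173, 83, 45, 1746] [630.5 119.3] [271.9 141.3] 87.9 med z 0.0301 rgb [91. 75. 56.]
[[67, 146, 75], [11, 188, 122], [110, 186, 100]]
tray [352, 168, 53, 45, 562] [ 644.  -182.3] [168.1 133.8] 80.1 med z 0.0134 rgb [103.  98.  94.]
tall [227. 102.] [0.479 0.175] [1.016 0.446] 0.197
tall [426.  98.] [ 0.479 -0.489] [1.038 0.191] 0.232
tall [305.  93.] [0.479 0.032] [0.988 0.191] 0.091
tall [305. 106.] [0.911 0.048] [0.939 0.075] 0.076
tall [ 66. 144.] [0.479 0.191] [0.905 0.959] 0.124
tall [553. 156.] [ 0.479 -0.813] [0.845 0.191] 0.066
tall [170. 139.] [0.802 0.478] [0.832 0.533] 0.056
tall [219. 169.] [0.703 0.331] [0.73 0.36] 0.077
tall [259. 193.] [0.479 0.191] [0.693 0.239] 0.082
tall [289. 194.] [0.479 0.096] [0.689 0.191] 0.081
tall [318. 195.] [ 0.479 -0.001] [0.685 0.191] 0.081
tall [156. 224.] [0.479 0.191] [0.586 0.609] 0.073
tall [108. 240.] [0.432 0.649] [0.542 0.758] 0.072
tall [443. 265.] [ 0.375 -0.417] [ 0.414 -0.353] 0.063
tall [139. 285.] [0.285 0.191] [0.479 0.654] 0.072
tall [444. 278.] [ 0.333 -0.421] [0.479 0.191] 0.065
tall [448. 291.] [ 0.305 -0.415] [ 0.315 -0.394] 0.053
tall [ 91. 386.] [0.12  0.191] [0.479 0.721] 0.706
tall [552. 361.] [ 0.386 -0.   ] [0.479 0.191] 1.247
tall [441. 389.] [0.387 0.09 ] [0.479 0.191] 1.338
tall [301. 419.] [0.101 0.11 ] [0.106 0.135] 0.562
```

View pics/z.png

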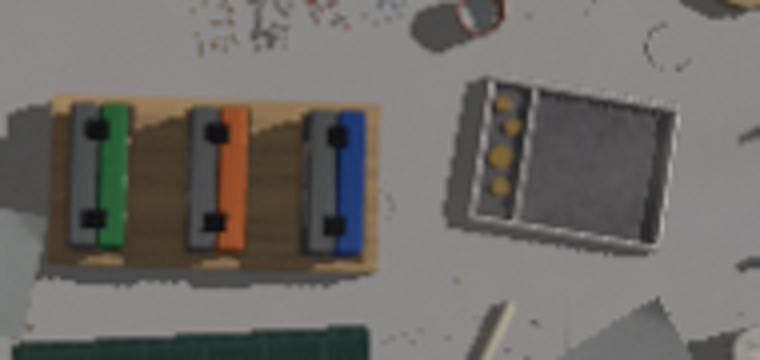

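The zoom shows the rack yawed about -2° with all cases seated. The tray is yawed about -10°, with its divider and discs on the +y side (left). Next I'll compute the first move, to above green.

```bash
cat >> h.py <<'E'
Y0=-2.1
def Rt(yaw,flip=1):
    a=np.radians(yaw); z=flip*np.array([-np.sin(a),np.cos(a),0]); x=np.array([0,0,-1.]); return np.stack([x,np.cross(z,x),z],1)
def go(pos,yaw=Y0,flip=1):
    s=get_state(); r=R.from_euler('xyz',s['tcp_rot'],degrees=True).as_matrix()
    print('x,y,z cm',np.round(r.T@(np.array(pos)-s['tcp_pos'])*100,2),'w',np.round(R.from_matrix(r.T@Rt(yaw,flip)).as_rotvec(),4),'pos',s['tcp_pos'].round(4))
E
python3 - <<'E'
from h import *
s=get_state(); print(R.from_euler('xyz',s['tcp_rot'],degrees=True).as_matrix().round(3))
for f in(1,-1): go([.634,.2155,.20],flip=f)
E
```

```text
[[-0.    -0.964  0.265]
 [-0.002  0.265  0.964]
 [-1.    -0.    -0.002]]
x,y,z cm [  5.24 -55.43 -27.38] w [-0.2311 -0.0016 -0.    ] pos [0.1719 0.6263 0.2519]
x,y,z cm [  5.24 -55.43 -27.38] w [ 2.9105e+00 -0.0000e+00  2.3000e-03] pos [0.1719 0.6263 0.2519]
```

```bash
r='{"x":3,"y":-55.4,"z":-27.4,"wx":-0.231,"fingers":0.85}'; python3 -m jog '[{"x":3,"y":-55.4,"z":-27.4,"wx":-0.231,"fingers":0.85},{"x":3,"y":-55.4,"z":-27.4,"wx":-0.231,"fingers":0.85},{"x":3,"y":-55.4,"z":-27.4,"wx":-0.231,"fingers":0.85},{"x":3,"y":-55.4,"z":-27.4,"wx":-0.231,"fingers":0.85},{"x":3,"y":-55.4,"z":-27.4,"wx":-0.231,"fingers":0.85},{"x":3,"y":-55.4,"z":-27.4,"wx":-0.231,"fingers":0.85},{"x":3,"y":-55.4,"z":-27.4,"wx":-0.231,"fingers":0.85},{"x":3,"y":-55.4,"z":-27.4,"wx":-0.231,"fingers":0.85},{"x":3,"y":-55.4,"z":-27.4,"wx":-0.231,"fingers":0.85},{"x":3,"y":-55.4,"z":-27.4,"wx":-0.231,"fingers":0.85},{"x":3,"y":-55.4,"z":-27.4,"wx":-0.231,"fingers":0.85},{"x":3,"y":-55.4,"z":-27.4,"wx":-0.231,"fingers":0.85},{"x":3,"y":-55.4,"z":-27.4,"wx":-0.231,"fingers":0.85},{"x":3,"y":-55.4,"z":-27.4,"wx":-0.231,"fingers":0.85},{"x":3,"y":-55.4,"z":-27.4,"wx":-0.231,"fingers":0.85},{"x":3,"y":-55.4,"z":-27.4,"wx":-0.231,"fingers":0.85},{"x":3,"y":-55.4,"z":-27.4,"wx":-0.231,"fingers":0.85},{"x":3,"y":-55.4,"z":-27.4,"wx":-0.231,"fingers":0.85}]'
python3 - <<'E'
from h import *
go([.634,.2155,.051]); p,d,c=snap('wrist','w0'); s=get_state(); print(s['joint_positions'].round(1),s['force'].round(2),s['moment'].round(3))
P=cloud(d,c); m=((P[...,2]>.06)&(P[...,2]<.1)&(abs(P[...,0]-.63)<.09)&(P[...,1]>-.03)&(P[...,1]<.26)).astype(np.uint8)
n,l,st,ce=cv2.connectedComponentsWithStats(m)
for i in range(1,n):
    if st[i,4]<300: continue
    q=P[l==i]; q=q[(q[:,2]>.071)&(q[:,2]<.0755)]
    if len(q)<100: continue
    r=cv2.minAreaRect(q[:,:2].astype(np.float32)*1000);print(r,np.median(q[:,2]))
E
```

```text
x,y,z cm [ 20.14 -55.43 -27.36] w [-0.2311 -0.0016 -0.    ] pos [0.1719 0.6263 0.2519]
[-78.4  30.8  -0.3  88.2   0.1  61.2  -4.1] [-0.01 -0.1  -1.11] [-0.024 -0.033  0.008]validation failed for argument at $[0]...
```

View pics/w0.png

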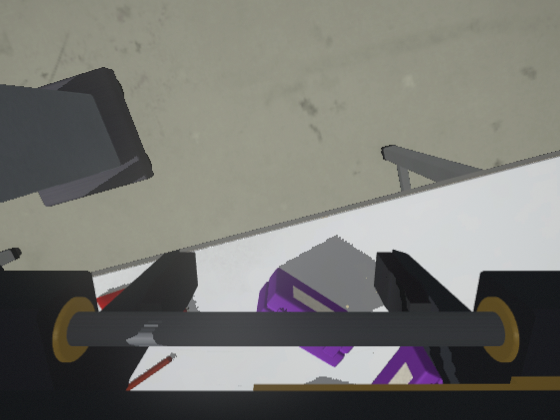

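The wrist view still shows the start place: the call was refused and the arm hasn't moved. I'll try again with every field given.

```bash
python3 -m jog '[{"x":0.3,"y":-4,"z":-2,"wx":-0.02,"wy":0,"wz":0,"fingers":0.85}]'; python3 -m jog --help | head -30
```

```text
time_s: 0.25
tcp_pos: [0.199, 0.6004, 0.2494]
tcp_rot: [67.4, 89.7, 143.8]
force: [1.0, 0.4, -0.9]
gripper_width: 0.932invalid input: not JSON, or not a number
```

```bash
python3 -m jog '[{"x":0.5,"y":-4.3,"z":-2.2,"wx":-0.04,"wy":0,"wz":0,"fingers":0.85},{"x":1,"y":-8.6,"z":-4.4,"wx":-0.08,"wy":0,"wz":0,"fingers":0.85},{"x":1.5,"y":-13,"z":-6.7,"wx":-0.12,"wy":0,"wz":0,"fingers":0.85},{"x":2,"y":-17.3,"z":-9,"wx":-0.16,"wy":0,"wz":0,"fingers":0.85},{"x":2.7,"y":-21.6,"z":-11.2,"wx":-0.211,"wy":0,"wz":0,"fingers":0.85},{"x":2.7,"y":-26,"z":-13.5,"wx":-0.211,"wy":0,"wz":0,"fingers":0.85},{"x":2.7,"y":-30.3,"z":-15.7,"wx":-0.211,"wy":0,"wz":0,"fingers":0.85},{"x":2.7,"y":-34.6,"z":-18,"wx":-0.211,"wy":0,"wz":0,"fingers":0.85},{"x":2.7,"y":-39,"z":-20.2,"wx":-0.211,"wy":0,"wz":0,"fingers":0.85},{"x":2.7,"y":-43.3,"z":-22.5,"wx":-0.211,"wy":0,"wz":0,"fingers":0.85},{"x":2.7,"y":-47.5,"z":-24.7,"wx":-0.211,"wy":0,"wz":0,"fingers":0.85},{"x":2.7,"y":-50,"z":-26,"wx":-0.211,"wy":0,"wz":0,"fingers":0.85},{"x":2.7,"y":-50.9,"z":-26.4,"wx":-0.211,"wy":0,"wz":0,"fingers":0.85},{"x":2.7,"y":-50.9,"z":-26.4,"wx":-0.211,"wy":0,"wz":0,"fingers":0.85},{"x":2.7,"y":-50.9,"z":-26.4,"wx":-0.211,"wy":0,"wz":0,"fingers":0.85},{"x":2.7,"y":-50.9,"z":-26.4,"wx":-0.211,"wy":0,"wz":0,"fingers":0.85},{"x":2.7,"y":-50.9,"z":-26.4,"wx":-0.211,"wy":0,"wz":0,"fingers":0.85}]'
python3 - <<'E'
from h import *
go([.634,.2155,.051]); p,d,c=snap('wrist','w1'); s=get_state(); print(s['joint_positions'].round(1),s['force'].round(2),s['moment'].round(3))
P=cloud(d,c); m=((P[...,2]>.06)&(P[...,2]<.1)&(abs(P[...,0]-.63)<.09)&(P[...,1]>-.03)&(P[...,1]<.26)).astype(np.uint8)
n,l,st,ce=cv2.connectedComponentsWithStats(m)
for i in range(1,n):
    if st[i,4]<300: continue
    q=P[l==i]; q=q[(q[:,2]>.071)&(q[:,2]<.0755)]
    if len(q)<100: continue
    r=cv2.minAreaRect(q[:,:2].astype(np.float32)*1000);print(r,np.median(q[:,2]))
E
```

```text
time_s: 1.95
tcp_pos: [0.6329, 0.218, 0.2229]
tcp_rot: [34.3, 90.0, 122.4]
force: [0.4, 0.3, 0.4]
gripper_width: 0.85
x,y,z cm [17.18 -0.13 -0.26] w [ 0.0025  0.0007 -0.0005] pos [0.6329 0.218  0.2229]
[-25.4  34.4   3.8  86.6  -2.6  59.2  67.1] [ 0.42  0.21 -0.23] [ 0.024 -0.007 -0.013]
((622.891845703125, 27.478084564208984), (46.13505554199219, 115.03990936279297), 87.68990325927734) 0.07340324831887207
((626.0504760742188, 123.37750244140625), (45.935882568359375, 114.60887908935547), 88.21875) 0.07339768326455587
((629.3128051757812, 218.6924285888672), (45.179100036621094, 114.684326171875), 88.04515075683594) 0.07336749147962376
```

View pics/w1.png

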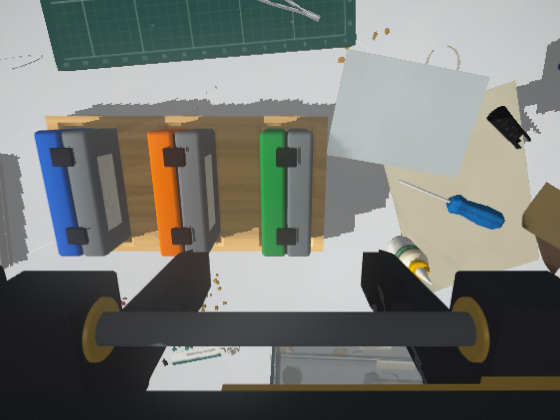

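The wrist view shows all three cases seated and aligned, with green at about (286,190). The wrist and top estimates differ by 3–4 mm, so I take the mean. Now descending on green and gripping it.

```bash
python3 -m jog '[{"x":4,"y":0.2,"z":-0.1,"wx":0.002,"wy":0,"wz":0,"fingers":0.85},{"x":8,"y":0.2,"z":-0.1,"wx":0.002,"wy":0,"wz":0,"fingers":0.85},{"x":11,"y":0.2,"z":-0.1,"wx":0.002,"wy":0,"wz":0,"fingers":0.85},{"x":13,"y":0.2,"z":-0.1,"wx":0.002,"wy":0,"wz":0,"fingers":0.85},{"x":15,"y":0.2,"z":-0.1,"wx":0.002,"wy":0,"wz":0,"fingers":0.85},{"x":16.4,"y":0.2,"z":-0.1,"wx":0.002,"wy":0,"wz":0,"fingers":0.85},{"x":17.2,"y":0.2,"z":-0.1,"wx":0.002,"wy":0,"wz":0,"fingers":0.85},{"x":17.2,"y":0.2,"z":-0.1,"wx":0.002,"wy":0,"wz":0,"fingers":0.7},{"x":17.2,"y":0.2,"z":-0.1,"wx":0.002,"wy":0,"wz":0,"fingers":0.58}]'
python3 -m jog '[{"x":0,"y":0,"z":0,"wx":0,"wy":0,"wz":0,"fingers":0.5},{"x":0,"y":0,"z":0,"wx":0,"wy":0,"wz":0,"fingers":0.4},{"x":0,"y":0,"z":0,"wx":0,"wy":0,"wz":0,"fingers":0.4},{"x":0,"y":0,"z":0,"wx":0,"wy":0,"wz":0,"fingers":0.4}]' 35
python3 - <<'E'
from h import *
go([.631,.217,.051]); s=get_state(); print(s['force'].round(2),s['moment'].round(3))
E
```

```text
time_s: 2.9
tcp_pos: [0.6324, 0.2155, 0.0515]
tcp_rot: [-67.1, 89.9, 20.7]
force: [-0.2, -0.5, 0.0]
gripper_width: 0.693
time_s: 3.3
tcp_pos: [0.6328, 0.217, 0.052]
tcp_rot: [-42.4, 89.8, 45.4]
force: [0.7, 4.5, 6.5]
gripper_width: 0.517
x,y,z cm [ 0.1   0.18 -0.  ] w [-0.0015  0.0024  0.0022] pos [0.6328 0.217  0.052 ]
[0.74 4.48 6.49] [ 0.891 -0.03   0.002]
```

```bash
python3 -m jog '[{"x":-0.7,"y":0,"z":0,"wx":0,"wy":0,"wz":0,"fingers":0.4},{"x":-1.5,"y":0,"z":0,"wx":0,"wy":0,"wz":0,"fingers":0.4},{"x":-2.5,"y":0,"z":0,"wx":0,"wy":0,"wz":0,"fingers":0.4},{"x":-4,"y":0,"z":0,"wx":0,"wy":0,"wz":0,"fingers":0.4},{"x":-6,"y":0,"z":0,"wx":0,"wy":0,"wz":0,"fingers":0.4},{"x":-8,"y":0,"z":0,"wx":0,"wy":0,"wz":0,"fingers":0.4},{"x":-10,"y":0,"z":0,"wx":0,"wy":0,"wz":0,"fingers":0.4},{"x":-12,"y":0,"z":0,"wx":0,"wy":0,"wz":0,"fingers":0.4},{"x":-12,"y":0,"z":0,"wx":0,"wy":0,"wz":0,"fingers":0.4},{"x":-12,"y":0,"z":0,"wx":0,"wy":0,"wz":0,"fingers":0.4},{"x":-12,"y":0,"z":0,"wx":0,"wy":0,"wz":0,"fingers":0.4}]'
cat > m.py <<'E'
from h import *
F=[];M=[]
for _ in range(6):
    get_image('top'); s=get_state(); F.append(s['force']); M.append(s['moment'])
r=R.from_euler('xyz',s['tcp_rot'],degrees=True).as_matrix()
print('pos',s['tcp_pos'].round(4),'F',np.mean(F,0).round(2),'M tool',(np.mean(M,0)@r).round(3),'sd',np.std(M,0).round(3),'tilt x',r[:,0].round(4),'w',s['gripper_width'])
E
python3 m.py
python3 -m jog '[{"x":0,"y":2.5,"z":0,"wx":0,"wy":0,"wz":0,"fingers":0.4},{"x":0,"y":4.5,"z":0,"wx":0,"wy":0,"wz":0,"fingers":0.4},{"x":0,"y":0,"z":0,"wx":0,"wy":0,"wz":0,"fingers":0.4},{"x":0,"y":-4.5,"z":0,"wx":0,"wy":0,"wz":0,"fingers":0.4},{"x":0,"y":0,"z":0,"wx":0,"wy":0,"wz":0,"fingers":0.4},{"x":0,"y":4.5,"z":0,"wx":0,"wy":0,"wz":0,"fingers":0.4},{"x":0,"y":0,"z":0,"wx":0,"wy":0,"wz":0,"fingers":0.4},{"x":0,"y":-4.5,"z":0,"wx":0,"wy":0,"wz":0,"fingers":0.4},{"x":0,"y":-4.5,"z":0,"wx":0,"wy":0,"wz":0,"fingers":0.4},{"x":0,"y":-4.5,"z":0,"wx":0,"wy":0,"wz":0,"fingers":0.4},{"x":0,"y":-4.5,"z":0,"wx":0,"wy":0,"wz":0,"fingers":0.4},{"x":0,"y":-4.5,"z":0,"wx":0,"wy":0,"wz":0,"fingers":0.4}]'
python3 m.py
python3 -m jog '[{"x":0,"y":4.5,"z":0,"wx":0,"wy":0,"wz":0,"fingers":0.4},{"x":0,"y":9,"z":0,"wx":0,"wy":0,"wz":0,"fingers":0.4},{"x":0,"y":9,"z":0,"wx":0,"wy":0,"wz":0,"fingers":0.4},{"x":0,"y":9,"z":0,"wx":0,"wy":0,"wz":0,"fingers":0.4},{"x":0,"y":9,"z":0,"wx":0,"wy":0,"wz":0,"fingers":0.4},{"x":0,"y":9,"z":0,"wx":0,"wy":0,"wz":0,"fingers":0.4}]'
python3 m.py
```

```text
time_s: 4.4
tcp_pos: [0.6311, 0.2143, 0.1695]
tcp_rot: [127.4, 89.9, -144.8]
force: [-0.5, 0.5, -5.3]
gripper_width: 0.517
pos [0.6317 0.2152 0.1701] F [-0.07  0.28 -5.33] M tool [-0.011 -0.009 -0.016] sd [0.034 0.011 0.015] tilt x [-8.e-04 -4.e-04 -1.e+00] w 0.5183940291941198
time_s: 5.9
tcp_pos: [0.6759, 0.2141, 0.1706]
tcp_rot: [82.2, 89.9, 170.0]
force: [-0.6, -0.3, -5.1]
gripper_width: 0.518
pos [0.6767 0.2137 0.1709] F [-0.02 -0.07 -5.88] M tool [ 0.006 -0.01   0.06 ] sd [0.028 0.03  0.029] tilt x [-0.e+00  1.e-04 -1.e+00] w 0.5228076554417114
time_s: 6.8
tcp_pos: [0.5887, 0.2169, 0.1713]
tcp_rot: [-77.5, 89.9, 10.2]
force: [0.4, 0.5, -5.9]
gripper_width: 0.522
pos [0.5873 0.2169 0.1706] F [ 0.05  0.23 -5.92] M tool [ 0.003 -0.022 -0.058] sd [0.039 0.023 0.033] tilt x [ 1.e-04 -0.e+00 -1.e+00] w 0.5235920750100361
```

The moment flips from +0.060 to -0.058 Nm with the stroke direction, which is what a loose ball would do. I'll repeat once to confirm.

```bash
python3 -m jog '[{"x":0,"y":-4.5,"z":0,"wx":0,"wy":0,"wz":0,"fingers":0.4},{"x":0,"y":-9,"z":0,"wx":0,"wy":0,"wz":0,"fingers":0.4},{"x":0,"y":-9,"z":0,"wx":0,"wy":0,"wz":0,"fingers":0.4},{"x":0,"y":-9,"z":0,"wx":0,"wy":0,"wz":0,"fingers":0.4},{"x":0,"y":-9,"z":0,"wx":0,"wy":0,"wz":0,"fingers":0.4},{"x":0,"y":-9,"z":0,"wx":0,"wy":0,"wz":0,"fingers":0.4}]'
python3 m.py
python3 -m jog '[{"x":0,"y":1,"z":0,"wx":0,"wy":0,"wz":0,"fingers":0.4},{"x":0,"y":2,"z":0,"wx":0,"wy":0,"wz":0,"fingers":0.4},{"x":0,"y":3,"z":0,"wx":0,"wy":0,"wz":0,"fingers":0.4},{"x":0,"y":3,"z":0,"wx":0,"wy":0,"wz":0,"fingers":0.4},{"x":0,"y":3,"z":0,"wx":0,"wy":0,"wz":0,"fingers":0.4}]'
python3 m.py
python3 - <<'E'
from h import *
c=get_calibration('top'); z=np.load('pics/top0.npz'); p,d=z['p'],z['d']; P=cloud(d,c)
m=np.zeros(d.shape,np.uint8); m[168:214,350:408]=1
g=(P[...,2]>.009)&(m>0)&(P[...,2]<.03)
n,l,st,ce=cv2.connectedComponentsWithStats(g.astype(np.uint8)); i=1+np.argmax(st[1:,4]); vv,uu=np.where(l==i)
print(st[1:].tolist(),cv2.minAreaRect(onplane(uu,vv,.016,c)[:,:2].astype(np.float32)*1000))
E
```

```text
time_s: 7.7
tcp_pos: [0.6757, 0.2141, 0.1706]
tcp_rot: [82.6, 89.9, 170.4]
force: [0.8, 0.2, -5.2]
gripper_width: 0.52
pos [0.6767 0.2136 0.1709] F [-0.07  0.1  -5.67] M tool [-0.022 -0.031  0.039] sd [0.019 0.017 0.03 ] tilt x [ 0.e+00  1.e-04 -1.e+00] w 0.5196763956154853
time_s: 8.5
tcp_pos: [0.6468, 0.2149, 0.171]
tcp_rot: [-61.6, 90.0, 26.2]
force: [1.4, 1.0, -5.3]
gripper_width: 0.519
pos [0.6472 0.2146 0.1707] F [ 0.3   0.22 -5.49] M tool [ 0.016 -0.004  0.01 ] sd [0.032 0.034 0.032] tilt x [ 2.e-04 -1.e-04 -1.e+00] w 0.5212995447141406
[[352, 168, 53, 45, 467], [365, 169, 30, 13, 87], [374, 169, 1, 1, 1], [400, 168, 1, 1, 1], [358, 177, 1, 1, 1], [373, 177, 1, 1, 1], [385, 176, 1, 1, 1], [387, 177, 2, 2, 3], [393, 177, 1, 1, 1], [390, 178, 1, 1, 1], [370, 181, 2, 1, 2], [375, 180, 3, 2, 4], [379, 180, 1, 1, 1], [384, 180, 1, 1, 1], [387, 181, 7, 3, 9], [395, 181, 1, 2, 2], [373, 182, 1, 1, 1], [374, 182, 5, 6, 9], [379, 183, 6, 6, 13], [384, 182, 2, 2, 2], [370, 184, 2, 1, 2], [386, 185, 10, 10, 31], [371, 186, 1, 2, 2], [393, 186, 2, 2, 3], [371, 189, 1, 1, 1], [373, 188, 14, 8, 33], [385, 188, 1, 1, 1], [368, 191, 4, 4, 8], [372, 193, 3, 3, 4], [376, 194, 6, 3, 7], [391, 195, 2, 3, 5], [396, 195, 2, 3, 3], [368, 196, 2, 1, 2], [369, 196, 5, 7, 12], [383, 197, 1, 1, 1], [385, 197, 5, 3, 7], [387, 196, 1, 1, 1], [389, 196, 1, 1, 1], [394, 197, 1, 1, 1], [367, 198, 1, 1, 1], [375, 199, 5, 5, 10], [377, 198, 1, 1, 1], [381, 198, 1, 2, 2], [392, 199, 3, 3, 5], [406, 199, 1, 1, 1], [358, 201, 1, 1, 1], [367, 201, 2, 1, 2], [383, 200, 8, 4, 10], [390, 200, 1, 1, 1], [356, 202, 1, 1, 1], [361, 203, 1, 1, 1], [368, 203, 1, 1, 1], [370, 202, 2, 2, 2], [381, 203, 2, 2, 3], [386, 204, 1, 1, 1], [393, 204, 1, 1, 1], [393, 205, 3, 4, 6], [386, 206, 1, 2, 2], [391, 206, 1, 1, 1]] ((647.0740356445312, -182.37002563476562), (167.3236846923828, 126.40531921386719), 79.84691619873047)
```

The first test tied stroke direction to position, so I'll compare both stroke directions stopping at the same point.

```bash
sed -i 's/range(6)/range(14)/' m.py
python3 -m jog '[{"x":0,"y":-4.5,"z":0,"wx":0,"wy":0,"wz":0,"fingers":0.4},{"x":0,"y":-9,"z":0,"wx":0,"wy":0,"wz":0,"fingers":0.4},{"x":0,"y":-9,"z":0,"wx":0,"wy":0,"wz":0,"fingers":0.4},{"x":0,"y":-9,"z":0,"wx":0,"wy":0,"wz":0,"fingers":0.4},{"x":0,"y":-4.5,"z":0,"wx":0,"wy":0,"wz":0,"fingers":0.4},{"x":0,"y":0,"z":0,"wx":0,"wy":0,"wz":0,"fingers":0.4},{"x":0,"y":0,"z":0,"wx":0,"wy":0,"wz":0,"fingers":0.4},{"x":0,"y":0,"z":0,"wx":0,"wy":0,"wz":0,"fingers":0.4},{"x":0,"y":0,"z":0,"wx":0,"wy":0,"wz":0,"fingers":0.4}]'
python3 m.py
python3 -m jog '[{"x":0,"y":4.5,"z":0,"wx":0,"wy":0,"wz":0,"fingers":0.4},{"x":0,"y":9,"z":0,"wx":0,"wy":0,"wz":0,"fingers":0.4},{"x":0,"y":9,"z":0,"wx":0,"wy":0,"wz":0,"fingers":0.4},{"x":0,"y":9,"z":0,"wx":0,"wy":0,"wz":0,"fingers":0.4},{"x":0,"y":4.5,"z":0,"wx":0,"wy":0,"wz":0,"fingers":0.4},{"x":0,"y":0,"z":0,"wx":0,"wy":0,"wz":0,"fingers":0.4},{"x":0,"y":0,"z":0,"wx":0,"wy":0,"wz":0,"fingers":0.4},{"x":0,"y":0,"z":0,"wx":0,"wy":0,"wz":0,"fingers":0.4},{"x":0,"y":0,"z":0,"wx":0,"wy":0,"wz":0,"fingers":0.4}]'
python3 m.py
```

```text
time_s: 9.7
tcp_pos: [0.6475, 0.215, 0.1717]
tcp_rot: [-68.9, 89.9, 18.9]
force: [0.2, -1.1, -5.3]
gripper_width: 0.521
pos [0.6469 0.2147 0.1707] F [-0.08 -0.1  -5.64] M tool [ 0.    -0.016 -0.072] sd [0.033 0.023 0.025] tilt x [-0. -0. -1.] w 0.5160046447489122
time_s: 11.3
tcp_pos: [0.6469, 0.2148, 0.1705]
tcp_rot: [74.1, 90.0, 161.9]
force: [-1.3, -0.6, -5.3]
gripper_width: 0.519
pos [0.6469 0.2147 0.1707] F [-0.17  0.11 -5.55] M tool [ 0.003 -0.01   0.042] sd [0.029 0.032 0.027] tilt x [ 0. -0. -1.] w 0.5153040076941234
```

Same position, -0.072 versus +0.042 Nm, so green is confirmed as the rattler. Now carrying it to the tray.

```bash
python3 -c "
from h import *
go([.644,-.181,.154])"
```

```text
x,y,z cm [  1.67  -1.24 -39.55] w [-0.0021 -0.      0.    ] pos [0.6469 0.2147 0.1707]
```

```bash
python3 -m jog '[{"x":0,"y":0,"z":-0.7,"wx":0,"wy":0,"wz":0,"fingers":0.4},{"x":0,"y":0,"z":-2,"wx":0,"wy":0,"wz":0,"fingers":0.4},{"x":0,"y":-0.1,"z":-4,"wx":0,"wy":0,"wz":0,"fingers":0.4},{"x":0,"y":-0.2,"z":-6.5,"wx":0,"wy":0,"wz":0,"fingers":0.4},{"x":0,"y":-0.3,"z":-9,"wx":0,"wy":0,"wz":0,"fingers":0.4},{"x":0,"y":-0.4,"z":-12,"wx":0,"wy":0,"wz":0,"fingers":0.4},{"x":0,"y":-0.5,"z":-15,"wx":0,"wy":0,"wz":0,"fingers":0.4},{"x":0,"y":-0.6,"z":-18,"wx":0,"wy":0,"wz":0,"fingers":0.4},{"x":0,"y":-0.7,"z":-21,"wx":0,"wy":0,"wz":0,"fingers":0.4},{"x":0,"y":-0.8,"z":-24,"wx":0,"wy":0,"wz":0,"fingers":0.4},{"x":0,"y":-0.9,"z":-27,"wx":0,"wy":0,"wz":0,"fingers":0.4},{"x":0.3,"y":-1,"z":-30,"wx":0,"wy":0,"wz":0,"fingers":0.4},{"x":0.6,"y":-1.1,"z":-33,"wx":0,"wy":0,"wz":0,"fingers":0.4},{"x":1,"y":-1.2,"z":-35.5,"wx":0,"wy":0,"wz":0,"fingers":0.4},{"x":1.3,"y":-1.2,"z":-37.5,"wx":0,"wy":0,"wz":0,"fingers":0.4},{"x":1.5,"y":-1.2,"z":-38.8,"wx":0,"wy":0,"wz":0,"fingers":0.4},{"x":1.7,"y":-1.2,"z":-39.5,"wx":0,"wy":0,"wz":0,"fingers":0.4},{"x":1.7,"y":-1.2,"z":-39.5,"wx":0,"wy":0,"wz":0,"fingers":0.4},{"x":1.7,"y":-1.2,"z":-39.5,"wx":0,"wy":0,"wz":0,"fingers":0.4},{"x":1.7,"y":-1.2,"z":-39.5,"wx":0,"wy":0,"wz":0,"fingers":0.4}]'
python3 m.py
python3 - <<'E'
from h import *
p,d,c=snap('scene','s1'); cv2.imwrite('pics/s1c.png',cv2.resize(p[120:350,200:520,::-1],None,fx=2.4,fy=2.4,interpolation=cv2.INTER_CUBIC))
P=cloud(d,c); h=cv2.cvtColor(p,cv2.COLOR_RGB2HSV)
g=(h[...,0]>50)&(h[...,0]<80)&(h[...,1]>120)&(P[...,2]>.09)&(P[...,2]<.2)&(abs(P[...,0]-.64)<.12)&(P[...,1]<-.08)&(P[...,1]>-.28)
q=P[g]; print(len(q),np.percentile(q,[1,99],axis=0).round(3))
# tray centre from scene view: points 8..25 mm high near the tray
E
```

```text
time_s: 14.0
tcp_pos: [0.644, -0.1787, 0.1539]
tcp_rot: [-17.2, 89.9, 70.7]
force: [0.2, -0.4, -5.3]
gripper_width: 0.517
pos [ 0.6436 -0.1805  0.1537] F [ 0.21 -0.23 -5.95] M tool [ 0.001 -0.021  0.049] sd [0.031 0.02  0.031] tilt x [-0. -0. -1.] w 0.5235760169962687
415 [[ 0.578 -0.22   0.115]
 [ 0.69  -0.182  0.179]]
```

View pics/s1c.png

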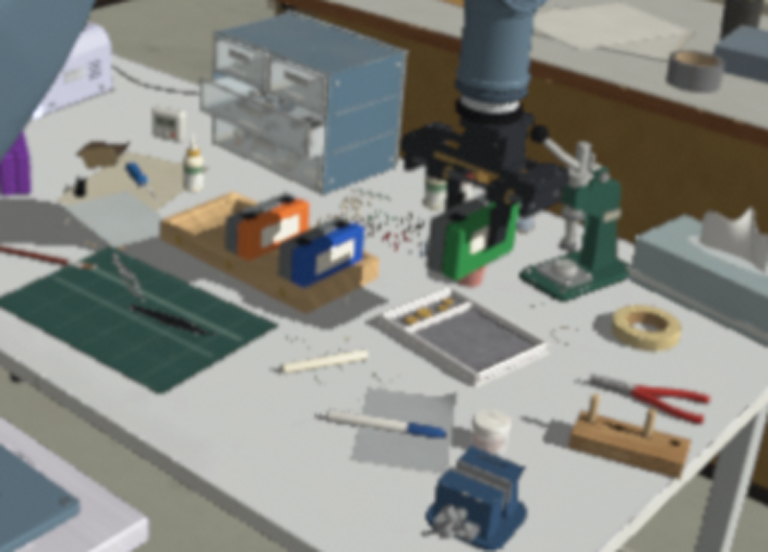

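The picture shows the green case upright above the tray, at about (475,240), clear of the press. Orange and blue are seated in the rack and everything else is in place. The arm is steady, so I'm handing in.

```bash
python3 -c "
from plant import *
print(get_state()['time_s'],abs(get_state()['joint_velocities']).max()); print(finish_job())"
```

```text
14.75 0.1184373730762482
the job is handed in; nothing more can be done
None
```

The rattling case is the green one. I am holding it upright and still over the middle of the parts tray, and the job was handed in at 14.75 s.

- **How I found it:** I lifted green from its slot and shook it along its length. Stopping at the same point from opposite directions, the moment about the case's y axis changed from -0.072 to +0.042 Nm. That fits a loose ball of about ±0.06 Nm. An earlier pair of strokes gave +0.060 and -0.058 Nm, and a repeat gave +0.039.
- **Quiet cases:** I did not touch or shake orange and blue, because only one case rattles and green was clear. They are still fully seated in the rack.
- **Last checks:** The tool position was (0.644, -0.181, 0.154), pointing straight down, with no tilt measured. The case's underside is about 0.11 m above the table, or roughly 10 cm above the tray floor. The grip opening was steady at 0.52, about 46 mm.
- **Disagreements:** The top and wrist cameras differed by 3–4 mm on the case positions, so I aimed between them. The scene camera's depth put green's visible face about 1 cm nearer in x than the tool position did. I took that as an edge or calibration effect and did not correct for it.

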